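# Knock the capped stop pin home

### The arm

A 7-joint arm with a two-finger parallel gripper is mounted at the origin on a cart in front of the work surface, level with it; the furniture and walls round the work are solid. World frame = base frame: x ahead of the robot, y to its left, z up, the work surface at z = 0. Lengths are in m, angles in degrees, forces in N, time in s.
With the tool pointing down it reaches from about 0.425 to 0.875 m from the base axis. Payload 4.7 kg.
Tool frame: the origin (TCP) lies on the centre line of the jaws, within the pads' length; the fingertips stand ahead of it and the grasp point (between the pads) lies 2 mm behind it (env.tip_reach is the x of the fingertips in the tool frame, in m); x points along the fingers, z is the direction in which the jaws open and shut, and the axes are right-handed (so a half turn about x gives the same grasp; the last joint's range is limited). The gripper opens to 87 mm and grips with 3 to 60 N. Pads are 19 mm wide; open, the fingers measure 117 mm over their backs; the gripper's body (75 mm by 190 mm) begins 51 mm behind the grasp point.
Start: joints at [-72.875, 18.392, -4.016, 83.108, 1.295, 78.541, -3.26], TCP at [0.183, 0.624, 0.24] pointing down, gripper open.
Joint ranges: [-163.93, 163.93], [-17.29, 119.83], [-79.2, 71.16], [3.27, 140.29], [-89.18, 269.18], [5.43, 117.66], [-154.24, 154.24]. Speed limits (degrees/s): [147.25, 147.25, 180, 180, 180, 180, 180].

### API

Orientations are given as [roll, pitch, yaw] about the fixed x, y, z axes, in that order (R = Rz(yaw) Ry(pitch) Rx(roll)).
In Python, from cell import telemetry, optics, env, models gives the robot as it stands.
- The arm moves only by the shell command python3 -m pendant 'ROWS' [FORCE]. ROWS is JSON, a list of rows, each a list of 3 entries, a list of its own where there are three numbers: the finger opening in mm, from 0 to 87, then the shift along the tool's x, y, z in mm, then the turn, a rotation vector about the tool's x, y, z in rad. A call has 1 to 10 rows; each row is the pose to reach, as a shift and turn from the pose commanded when the call began, along the tool's axes at that moment; what a row does not reach only later rows make up. A row lasts 1/12 s, in which the tool goes at most 41.7 mm and 7.16 degrees, less where a joint would pass 70% of its speed; a pose out of reach is approached as far as the arm can. A call with a gripper value outside its range is refused whole. The fingers move at their own pace and stop on an object; FORCE is the grip in N (left out, the last holds). Time passes only in rows, so rows that repeat a pose let the fingers close. It gives the time, the measured TCP pose, the force and the opening at its end, in the units of the state.
- telemetry.get_obs(): the state, without advancing time (a new reading comes with each control period).
- optics.read_camera(name): name is "scene" or "top"; returns a dict with "image" (400x640x3 uint8, blue, green, red), "range_z" (400x640 float32, m along the optical axis (not along the pixel's ray), 0 where there is no reading), "fx", "fy", "cx", "cy" (pixels), "k1" (the pictures are not rectified: a ray, as slopes to the right and down, at radius r is drawn at 1 + k1 r^2 times it, then the intrinsics apply), "cam_to_world" (4x4, takes a point from camera to world coordinates). Camera axes: x right, y up, looking along -z (the intrinsics and any distortion apply to the point x, -y, -z); pixel columns grow to the right and rows downward; lengths in m; the calibration is good to about 2 mm. A picture is of the moment at which its call begins.
- env.sign_off(): hands the job in, once; it reports no verdict.
Trained networks look in the newest picture that a camera, given by its name, has taken for a name from the list of things; names that differ only in an ending like _2 or _b are one class to them, and where a whole thing is asked for, a point or a joint stands for the part that bears it (a point fixed in the world has none). Each returns a list of dicts, best first, with "confidence" (0 to 1); they miss things now and then, are a little off and sometimes report something else, mostly with a low value. They report only what shows in the picture. A call takes as long as a camera call.
- models.masks_of(camera, label): "pixels" (400x640 bool, what is visible of it) and "extent" ([left, top, right, bottom] as shares, 0 to 1, of the picture: columns of its width, rows of its height, round what is visible of it).
- models.landmark_of(camera, label): "centre" ([row, column] as shares, 0 to 1, of the picture: columns of its width, rows of its height: a listed point, or the origin of a listed thing).
The state is a dict: "time_s": time; "qpos": joint angles; "joint_velocities": joint speeds; "effort": joint torques, N m; "tool_pos": TCP position; "tool_rot": TCP orientation; "force": force on the tool from outside, world axes, zero at the start; "wrist_torque": the same for the moment, N m; "grip_width": finger opening in m.
Only numpy, scipy, OpenCV 4.12 (cv2) and the standard library are available. Lean on these libraries where they do the work, as an engineer would, in place of code of your own. Each camera call takes 0.05 s, during which the arm holds its last target.

### The job

Pick up the round palm mallet by its handle and use it to knock the stop pin with the broad round cap down until its cap sits fully home on its wooden block. Leave the plain slim pin standing, do not push the capped stop with the gripper itself, and afterwards stand the mallet back on the table on its striking face.

Things in the scene. Friction and masses are not known exactly. Their poses are not given: they have to be found in the camera images.
- mallet_grip (a point): Round wooden palm mallet, 0.35 kg, 120 mm tall, standing upright on its flat striking face: a turned head 68 mm across and 44 mm high with a dark steel band (flat face 62 mm across), and a plain round handle 30 mm in diameter and 76 mm long rising from the middle of the head. This point is on the axis, in the handle, 84 mm above the striking face (36 mm below the handle's end); its z axis points up the handle.
- capped_stop: Light wooden stop block screwed to the table, 70 mm (its x) by 90 mm (its y) and 36 mm high, with a vertical steel pin in its middle that carries a broad round cap 40 mm across and 8 mm thick. Origin: centre of the underside, on the table.
- capped_pin (a joint): How far the capped pin has been driven down, in m: 0 stands fully up (underside of cap 30 mm over the block, top of cap 74 mm over the table), 0.030 is home (cap resting on the block, top 44 mm over the table). At the start it is 0 to 0.008. A sprung catch in the block keeps it at whatever height it is left; driving it takes about 11 N, a little more when fast, and it stops hard at home.
- capped_pin_top (a point): Centre of the top of the round cap of the capped pin.
- slim_stop: A block of the same size and make, also screwed down, whose pin is plain, 12 mm in diameter and without a cap. Origin: centre of the underside, on the table. The two blocks may change places.
- slim_pin (a joint): How far the slim pin has been driven down, in m: 0 fully up (its top 74 mm over the table), 0.030 fully down. It starts at 0 to 0.008 and is to stay as it is.

How it is judged:
By the outcome, as a careful person would: the job done as asked, in the order asked, and still so for the second after the job is handed in, with the robot touching nothing.
It also fails if it takes over 38 s, if anything falls off the work surface, if the arm or the gripper's body presses on something with over 40 N, if the wrist force passes 120 N, or if a joint passes its speed limit or range.

## Working session

There is one attempt and no reset: what is moved stays moved. The work goes in short steps, Python scripts to look and compute and a shell command to move; the robot and the scene stay as the last step left them, time stands still between calls to the robot, and variables do not carry over. Pictures are saved under pics/ and viewed, and the job is handed in when it is done.

```bash
ls; mkdir -p pics
cat > h.py <<'E'
import numpy as np, cv2
from scipy.spatial.transform import Rotation as R
from cell import telemetry, optics, env, models
def ray(c,row,col):
    xd=(col-c["cx"])/c["fx"]; yd=(row-c["cy"])/c["fy"]
    K=np.array([[1,0,0],[0,1,0],[0,0,1.]])
    x,y=xd,yd
    for _ in range(20):
        s=1+c["k1"]*(x*x+y*y); x,y=xd/s,yd/s
    return x,y
def pt(c,row,col,d):
    x,y=ray(c,row,col)
    return (c["cam_to_world"]@np.array([x*d,-y*d,-d,1]))[:3]
def cloud(c,mask):
    rr,cc=np.nonzero(mask&(c["range_z"]>0)); 
    return np.array([pt(c,r,k,c["range_z"][r,k]) for r,k in zip(rr,cc)])
def line(c,row,col):
    x,y=ray(c,row,col); M=np.array(c["cam_to_world"])
    d=M[:3,:3]@np.array([x,-y,-1]); return M[:3,3],d/np.linalg.norm(d)
def tri(a,b):
    (p,d),(q,e)=a,b
    A=np.stack([d,-e],1); s=np.linalg.lstsq(A,q-p,rcond=None)[0]
    u,v=p+s[0]*d,q+s[1]*e
    return (u+v)/2,np.linalg.norm(u-v)
E
python3 - <<'E'
from h import *
o=telemetry.get_obs(); print({k:np.round(v,4).tolist() for k,v in o.items()}, env.tip_reach)
L={}
for n in ("scene","top"):
    c=optics.read_camera(n); im=c["image"].copy()
    print(n,c["fx"],c["k1"],np.round(c["cam_to_world"],3).tolist())
    for l in ("mallet_grip","capped_stop","capped_pin","capped_pin_top","slim_stop","slim_pin"):
        try: 
            k=models.landmark_of(n,l)
        except Exception as e: print(l,e); k=[]
        print(l,[(np.round(np.array(q["centre"])*[400,640],1).tolist(),round(q["confidence"],2)) for q in k])
        if k:
            r,co=np.array(k[0]["centre"])*[400,640]; L[n,l]=line(c,r,co)
            cv2.circle(im,(int(co),int(r)),3,(0,0,255),-1); cv2.putText(im,l,(int(co),int(r)),0,.4,(255,0,0),1)
    cv2.imwrite(f"pics/{n}0.png",im)
for l in ("mallet_grip","capped_stop","capped_pin_top","slim_stop"):
    if ("scene",l) in L and ("top",l) in L: print(l,tri(L["scene",l],L["top",l]))
E
```

```text
pics
{'time_s': 0.0, 'qpos': [-72.8754, 18.4378, -4.0158, 83.1757, 1.2969, 78.5391, -3.2596], 'joint_velocities': [0.0359, 0.0706, -0.0613, 0.0059, -0.0728, 0.1164, -0.0246], 'effort': [0.0007, -49.1302, -0.4037, -31.2525, -0.0639, 0.0443, 0.0002], 'tool_pos': [0.1825, 0.6233, 0.2385], 'tool_rot': [-175.9848, 89.8925, -102.2986], 'force': [0.3583, 0.3568, -0.3479], 'wrist_torque': [0.0063, 0.0644, -0.0105], 'grip_width': 0.0869} 0.017
scene 418.1561347635932 -0.007451973224229518 [[0.64, 0.571, -0.514, 0.032], [-0.768, 0.475, -0.43, -0.415], [-0.002, 0.67, 0.742, 0.751], [0.0, 0.0, 0.0, 1.0]]
mallet_grip [([209.9, 314.0], 0.59)]
capped_stop [([171.2, 304.4], 0.6)]
capped_pin it knows: capped_pin_top, capped_stop, mallet_grip, slim_stop
capped_pin []
capped_pin_top [([152.1, 301.6], 0.7)]
slim_stop [([216.2, 393.5], 0.75)]
slim_pin it knows: capped_pin_top, capped_stop, mallet_grip, slim_stop
slim_pin []
top 408.62658458170836 -0.09870984503543791 [[0.001, 0.992, -0.129, 0.415], [-1.0, 0.0, -0.005, -0.009], [-0.005, 0.129, 0.992, 0.943], [0.0, 0.0, 0.0, 1.0]]
mallet_grip []
capped_stop [([175.2, 285.6], 0.79)]
capped_pin it knows: capped_pin_top, capped_stop, mallet_grip, slim_stop
capped_pin []
capped_pin_top [([168.3, 283.6], 0.53)]
slim_stop [([171.5, 391.3], 0.6)]
slim_pin it knows: capped_pin_top, capped_stop, mallet_grip, slim_stop
slim_pin []
capped_stop (array([0.59005256, 0.10916931, 0.00329112]), np.float64(0.008675229821684404))
capped_pin_top (array([0.58938471, 0.1086135 , 0.06999391]), np.float64(0.01737004557295725))
slim_stop (array([ 0.603827  , -0.14342741,  0.00460636]), np.float64(0.005914151165198141))
```

View pics/scene0.png

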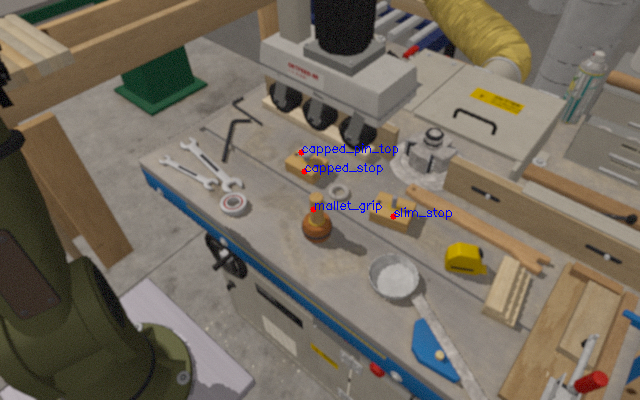

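View pics/top0.png

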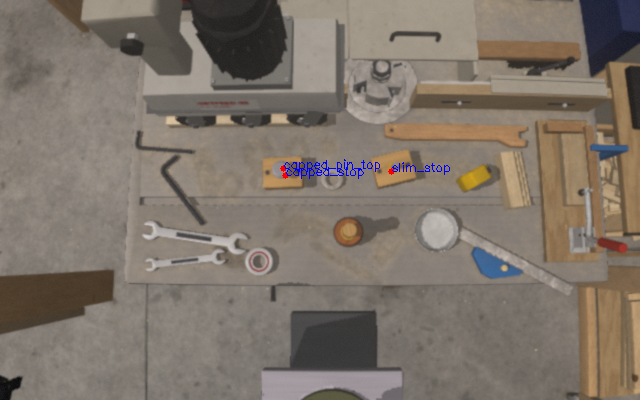

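Run:
```python
from h import *
for n in ("scene","top"):
    c=optics.read_camera(n); im=c["image"]
    np.save(f"{n}.npy",c,allow_pickle=True)
    for l in ("mallet_grip","capped_stop","slim_stop","capped_pin_top"):
        k=models.masks_of(n,l)
        for q in k[:1]:
            P=cloud(c,q["pixels"]); e=np.array(q["extent"])*[640,400,640,400]
            if len(P)==0: print(n,l,q['confidence'],e,'nocloud');continue
            print(n,l,round(q["confidence"],2),np.round(e),len(P),"zpct",np.round(np.percentile(P[:,2],[1,50,90,99]),4))
            for lo,hi in ((.028,.042),(.055,.08),(.08,.112),(.112,.13)):
                s=P[(P[:,2]>lo)&(P[:,2]<hi)]
                if len(s)>3: print("   z",lo,hi,len(s),"mean",np.round(s.mean(0),4),"min",np.round(np.percentile(s,3,axis=0),3),"max",np.round(np.percentile(s,97,axis=0),3))
            if l.endswith("stop"):
                s=P[(P[:,2]>.03)&(P[:,2]<.042),:2].astype(np.float32)
                if len(s)>5:print("   rect",cv2.minAreaRect(s*1000))
c=np.load("scene.npy",allow_pickle=True).item()["image"][120:270,260:440]; a=cv2.resize(c,None,fx=4,fy=4,interpolation=cv2.INTER_CUBIC)
cv2.imwrite("pics/s1.png",a)
c=np.load("top.npy",allow_pickle=True).item()["image"][120:270,240:440]; a=cv2.resize(c,None,fx=4,fy=4,interpolation=cv2.INTER_CUBIC)
cv2.imwrite("pics/t1.png",a)
c=np.load("top.npy",allow_pickle=True).item()
# heightmap print
H=np.zeros((400,640))
for r in range(60,300,12):
    print(r,[ (lambda p:(f"{p[0]:.2f},{p[1]:.2f},{p[2]:.2f}"))(pt(c,r,k,c["range_z"][r,k])) for k in range(200,440,40)])
```

```text
scene mallet_grip 0.63 [301. 193. 335. 242.] 1001 zpct [0.0049 0.0443 0.118  0.1206]
   z 0.028 0.042 187 mean [ 0.444  -0.0495  0.0359] min [ 0.428 -0.068  0.028] max [ 0.478 -0.015  0.042]
   z 0.055 0.08 106 mean [ 0.4517 -0.0447  0.0675] min [ 0.445 -0.052  0.056] max [ 0.466 -0.03   0.079]
   z 0.08 0.112 134 mean [ 0.4514 -0.0445  0.0966] min [ 0.445 -0.052  0.081] max [ 0.463 -0.031  0.111]
   z 0.112 0.13 143 mean [ 0.458  -0.0397  0.1182] min [ 0.446 -0.051  0.112] max [ 0.471 -0.026  0.121]
scene capped_stop 0.95 [285. 149. 328. 184.] 1117 zpct [-0.0002  0.0345  0.0657  0.0694]
   z 0.028 0.042 617 mean [0.5872 0.1029 0.0349] min [0.56  0.067 0.03 ] max [0.626 0.151 0.038]
   z 0.055 0.08 157 mean [0.5919 0.1086 0.0665] min [0.576 0.093 0.061] max [0.61  0.127 0.07 ]
   rect ((594.6226806640625, 111.38152313232422), (71.60530090332031, 91.48603820800781), 2.220832347869873)
scene slim_stop 0.78 [371. 195. 417. 236.] 1367 zpct [-0.001   0.0344  0.0372  0.0671]
   z 0.028 0.042 947 mean [ 0.6004 -0.1437  0.0349] min [ 0.566 -0.185  0.03 ] max [ 0.639 -0.099  0.038]
   z 0.055
[... 3690 characters left out ...]
7,0.31,-0.00', '0.47,0.21,-0.00', '0.47,0.12,0.00', '0.47,0.03,-0.00', '0.47,-0.06,0.04', '0.47,-0.16,-0.00']
240 ['0.44,0.30,0.01', '0.44,0.21,-0.00', '0.44,0.12,0.00', '0.44,0.03,-0.00', '0.44,-0.07,0.03', '0.44,-0.16,0.00']
252 ['0.41,0.30,0.00', '0.41,0.21,0.01', '0.41,0.12,-0.00', '0.41,0.02,0.00', '0.41,-0.07,-0.00', '0.41,-0.16,0.00']
264 ['0.39,0.30,0.00', '0.39,0.21,0.00', '0.39,0.12,0.00', '0.39,0.02,-0.00', '0.39,-0.07,-0.00', '0.39,-0.16,0.00']
276 ['0.36,0.30,-0.00', '0.36,0.21,0.00', '0.36,0.12,-0.00', '0.36,0.02,-0.00', '0.36,-0.07,0.00', '0.36,-0.16,-0.00']
288 ['0.25,0.59,-0.89', '0.25,0.41,-0.88', '0.26,0.23,-0.88', '0.26,0.06,-0.87', '0.26,-0.12,-0.88', '0.26,-0.30,-0.88']
```

```bash
cat >> h.py <<'E'
def go(target, jaw=(0,-1,0), o=None):
    "print shift/turn in tool axes (mm, rad) to target world TCP with tool down, tool z = jaw"
    o=o or telemetry.get_obs()
    T=R.from_euler("xyz",o["tool_rot"],degrees=True); p=np.array(o["tool_pos"])
    x=np.array([0,0,-1.]); z=np.array(jaw,float); z/=np.linalg.norm(z); y=np.cross(z,x)
    G=R.from_matrix(np.stack([x,y,z],1))
    s=T.inv().apply(np.array(target)-p)*1000; v=(T.inv()*G).as_rotvec()
    print("t",o["time_s"],"pos",np.round(p,4),"F",np.round(o["force"],1),"w",round(float(o["grip_width"]),4)); print("shift",np.round(s,1),"turn",np.round(v,3),np.degrees(np.linalg.norm(v)))
    return T
E
python3 - <<'E'
from h import *
print(np.round(go([.40,.30,.24]).as_matrix(),3)); go([.40,.30,.24],(0,1,0)); go([.459,-.038,.24])
E
```

```text
t 1.0 pos [0.1826 0.6238 0.2396] F [ 0.  -0.5 -1. ] w 0.087
shift [  -0.4 -299.6 -249.7] turn [ 2.857  0.    -0.   ] 163.68170724227556
[[ 0.    -0.96   0.281]
 [ 0.     0.281  0.96 ]
 [-1.    -0.     0.   ]]
t 1.0 pos [0.1826 0.6238 0.2396] F [ 0.  -0.5 -1. ] w 0.087
shift [  -0.4 -299.6 -249.7] turn [-0.285  0.     0.   ] 16.318292845600226
t 1.0 pos [0.1826 0.6238 0.2396] F [ 0.  -0.5 -1. ] w 0.087
shift [-4.000e-01 -4.512e+02 -5.575e+02] turn [ 2.857  0.    -0.   ] 163.68170724227556
```

View pics/s1.png

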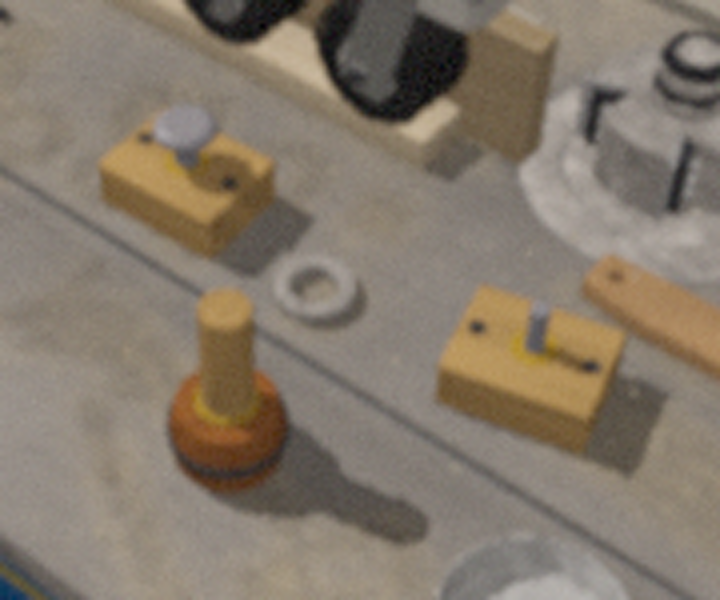

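View pics/t1.png

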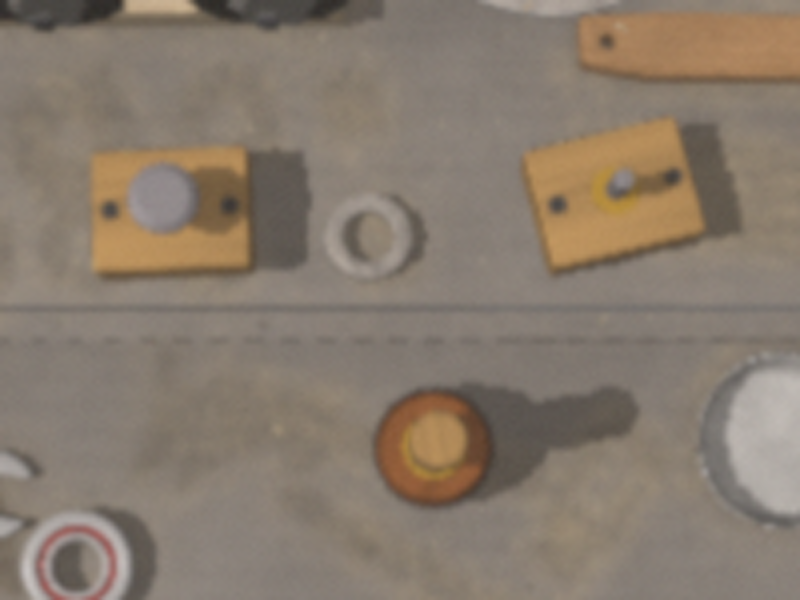

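```bash
python3 -m pendant '[[87,[0,-30,-25],[-0.03,0,0]],[87,[0,-60,-50],[-0.06,0,0]],[87,[0,-90,-75],[-0.09,0,0]],[87,[0,-120,-100],[-0.12,0,0]],[87,[0,-150,-125],[-0.15,0,0]],[87,[0,-180,-150],[-0.18,0,0]],[87,[0,-210,-175],[-0.21,0,0]],[87,[0,-240,-200],[-0.24,0,0]],[87,[0,-270,-225],[-0.27,0,0]],[87,[0,-300,-250],[-0.285,0,0]]]'
python3 - <<'E'
from h import *
go([.459,-.038,.24],(0,1,0)); print(telemetry.get_obs()["qpos"])
E
```

```text
time_s: 1.83
tool_pos: [0.4011, 0.2979, 0.2399]
tool_rot: [-38.0, 89.9, 52.1]
force: [0.6, 0.3, 0.4]
grip_width: 0.0866
t 1.8333 pos [0.4011 0.2979 0.2399] F [0.6 0.3 0.4] w 0.0866
shift [-3.00e-01 -5.73e+01 -3.36e+02] turn [0.002 0.001 0.001] 0.11379093015490868
[-4.95412811e+01 -1.96188543e-01  9.90849077e+00  1.04371352e+02
  2.15980542e-02  7.57640385e+01  5.04590014e+01]
```

```bash
python3 -m pendant '[[87,[0,-6,-38],[0,0,0]],[87,[0,-13,-76],[0,0,0]],[87,[0,-19,-114],[0,0,0]],[87,[0,-26,-152],[0,0,0]],[87,[0,-32,-190],[0,0,0]],[87,[0,-39,-228],[0,0,0]],[87,[0,-45,-265],[0,0,0]],[87,[0,-51,-300],[0,0,0]],[87,[0,-57,-336],[0,0,0]],[87,[0,-57,-336],[0,0,0]]]'
python3 - <<'E'
from h import *
go([.459,-.038,.085],(0,1,0)); print(np.round(telemetry.get_obs()["qpos"],1))
for n in ("scene","top"):
    cv2.imwrite(f"pics/{n}2.png",optics.read_camera(n)["image"])
E
```

```text
time_s: 2.67
tool_pos: [0.4579, -0.0445, 0.2403]
tool_rot: [-138.4, 89.8, -49.0]
force: [0.3, -0.6, -0.7]
grip_width: 0.087
t 2.6667 pos [ 0.4579 -0.0445  0.2403] F [ 0.3 -0.6 -0.7] w 0.087
shift [155.3  -0.7   6.9] turn [-0.011 -0.002  0.002] 0.638058407294301
[-32.4  -7.2  32.1 109.8   4.1  76.3  88. ]
```

View pics/scene2.png

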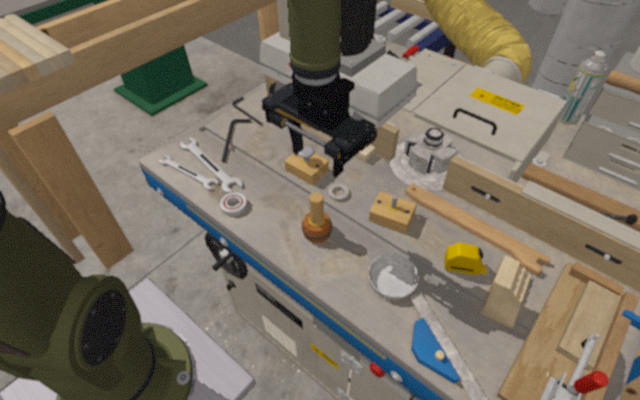

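Run:
```python
from h import *
def proj(c,P):
    q=np.linalg.inv(c["cam_to_world"])@np.append(P,1); x,y=q[0]/-q[2],-q[1]/-q[2]; s=1+c["k1"]*(x*x+y*y)
    return c["cy"]+c["fy"]*y*s, c["cx"]+c["fx"]*x*s
T=go([.459,-.038,.085],(0,1,0)); p=np.array(telemetry.get_obs()["tool_pos"])
for n in ("scene","top"):
    c=optics.read_camera(n); im=c["image"].copy()
    for s in (-.0435,0,.0435):
        r,k=proj(c,p+T.apply([.017,0,s])); cv2.circle(im,(int(k),int(r)),2,(0,0,255),-1); print(n,r,k)
    cv2.imwrite(f"pics/{n}3.png",im)
a=np.hstack([cv2.imread("pics/scene3.png")[70:270,200:400],cv2.imread("pics/top3.png")[130:330,240:440]])
cv2.imwrite("pics/b3.png",cv2.resize(a,None,fx=2,fy=2))
go([.459,-.038,.085],(0,1,0))
```

```text
t 2.7667 pos [ 0.4575 -0.0377  0.2398] F [-0.2  1.   0.4] w 0.0871
shift [154.8  -1.4  -0.5] turn [-0.004  0.001  0.001] 0.218279418845348
scene 170.73847984989527 332.6239928305526
scene 160.13933588015232 314.36623162942897
scene 150.04492029628707 296.97596948248884
top 227.83033560450644 375.7477970185427
top 227.7480272411818 351.0895249451172
top 227.6449456434026 326.4056562855962
t 2.8667 pos [ 0.4573 -0.0352  0.2396] F [-0.4  0.1  0.3] w 0.0871
shift [154.6  -1.7  -2.9] turn [0.002 0.001 0.   ] 0.09527791193531658
```

View pics/b3.png

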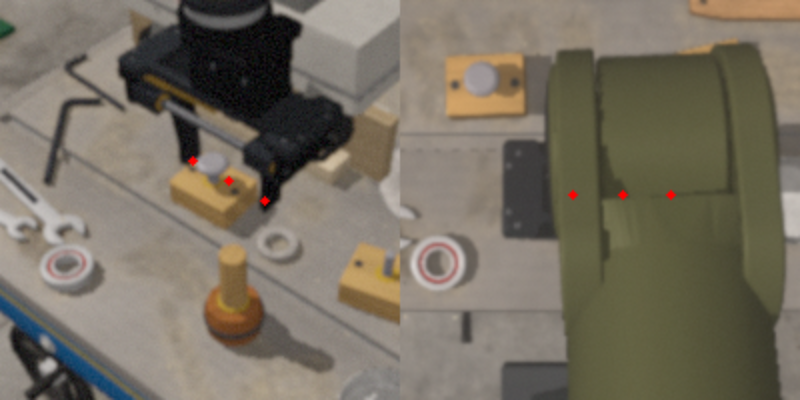

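```bash
python3 -m pendant '[[87,[20,-1,0],[0,0,0]],[87,[40,-1,0],[0,0,0]],[87,[60,-1,0],[0,0,0]],[87,[80,-1,0],[0,0,0]],[87,[80,-1,0],[0,0,0]],[87,[80,-1,0],[0,0,0]],[87,[80,-1,0],[0,0,0]],[87,[80,-1,0],[0,0,0]]]'
python3 - <<'E'
from h import *
go([.459,-.038,.085],(0,1,0)); optics.read_camera("top");optics.read_camera("top"); go([.459,-.038,.085],(0,1,0))
c=optics.read_camera("scene"); cv2.imwrite("pics/s4.png",cv2.resize(c["image"][100:250,220:420],None,fx=4,fy=4))
E
```

```text
time_s: 3.53
tool_pos: [0.4594, -0.0358, 0.161]
tool_rot: [-78.6, 89.9, 11.5]
force: [-0.6, -1.1, -0.1]
grip_width: 0.087
t 3.5333 pos [ 0.4594 -0.0358  0.161 ] F [-0.6 -1.1 -0.1] w 0.087
shift [76.   0.6 -2.2] turn [0.001 0.    0.002] 0.1603163996262543
t 3.6333 pos [ 0.4593 -0.0361  0.1608] F [-0.4  0.6 -0.2] w 0.0869
shift [75.8  0.4 -2. ] turn [0.001 0.001 0.002] 0.13765139300736215
```

View pics/s4.png

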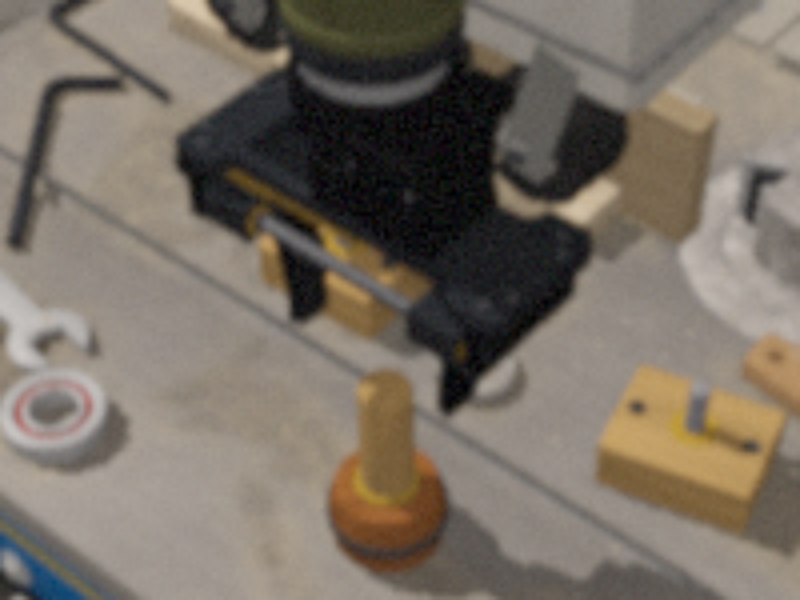

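Gripper stands above the mallet handle (handle top at about column 316, row 195), aligned. Descend and settle.

```bash
python3 -m pendant '[[87,[20,0,-2],[0,0,0]],[87,[40,0,-2],[0,0,0]],[87,[60,0,-2],[0,0,0]],[87,[76,0,-2],[0,0,0]],[87,[76,0,-2],[0,0,0]],[87,[76,0,-2],[0,0,0]],[87,[76,0,-2],[0,0,0]]]'
python3 - <<'E'
from h import *
go([.459,-.038,.085],(0,1,0))
c=optics.read_camera("scene"); cv2.imwrite("pics/s5.png",cv2.resize(c["image"][120:270,220:420],None,fx=4,fy=4))
E
```

```text
time_s: 4.27
tool_pos: [0.4593, -0.0384, 0.0847]
tool_rot: [-83.5, 89.9, 6.5]
force: [-0.4, 0.5, 1.1]
grip_width: 0.0869
t 4.2667 pos [ 0.4593 -0.0384  0.0847] F [-0.4  0.5  1.1] w 0.0869
shift [-0.3  0.3  0.4] turn [0.    0.    0.002] 0.09920807143441482
```

View pics/s5.png

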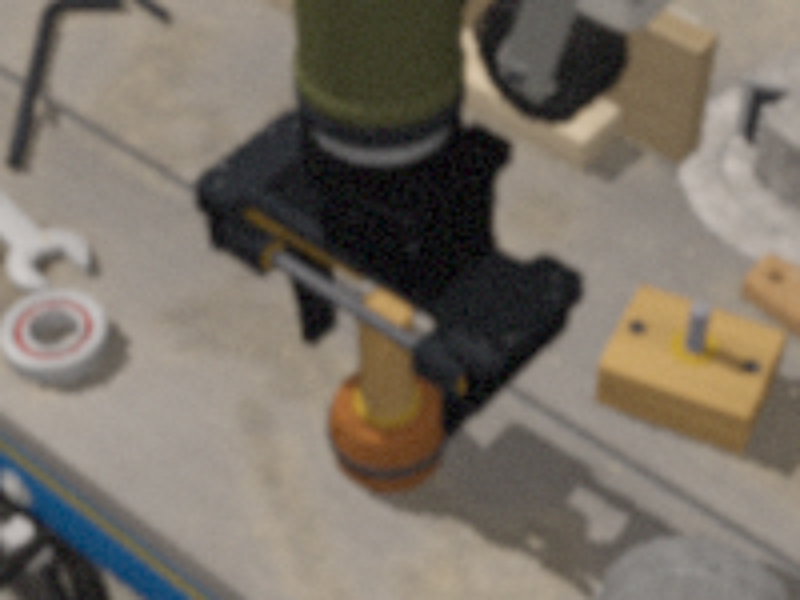

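```bash
python3 -m pendant '[[20,[0,0,0],[0,0,0]],[20,[0,0,0],[0,0,0]],[20,[0,0,0],[0,0,0]],[20,[0,0,0],[0,0,0]],[20,[0,0,0],[0,0,0]],[20,[0,0,0],[0,0,0]],[20,[0,0,0],[0,0,0]],[20,[0,0,0],[0,0,0]]]' 60
python3 - <<'E'
from h import *
go([.459,-.038,.085],(0,1,0))
E
```

```text
time_s: 4.98
tool_pos: [0.4584, -0.0384, 0.0835]
tool_rot: [55.1, 90.0, 145.1]
force: [-1.3, -0.2, -0.2]
grip_width: 0.0416
t 4.9833 pos [ 0.4584 -0.0384  0.0835] F [-1.3 -0.2 -0.2] w 0.0416
shift [-1.5 -0.6  0.4] turn [ 0.  0. -0.] 0.012467979386328076
```

```bash
python3 -m pendant '[[20,[0,0,0],[0,0,0]],[20,[0,0,0],[0,0,0]],[20,[0,0,0],[0,0,0]],[20,[0,0,0],[0,0,0]],[20,[0,0,0],[0,0,0]],[20,[0,0,0],[0,0,0]]]' 60
python3 - <<'E'
from h import *
go([.459,-.038,.085],(0,1,0))
E
```

```text
time_s: 5.48
tool_pos: [0.4582, -0.0383, 0.0834]
tool_rot: [78.3, 90.0, 168.3]
force: [0.8, 0.5, -2.6]
grip_width: 0.0292
t 5.4833 pos [ 0.4582 -0.0383  0.0834] F [ 0.8  0.5 -2.6] w 0.0292
shift [-1.6 -0.8  0.3] turn [ 0.  0. -0.] 0.027582365002970843
```

```bash
python3 -m pendant '[[20,[-10,0,0],[0,0,0]],[20,[-25,0,0],[0,0,0]],[20,[-45,0,0],[0,0,0]],[20,[-70,0,0],[0,0,0]],[20,[-90,0,0],[0,0,0]],[20,[-100,0,0],[0,0,0]],[20,[-100,0,0],[0,0,0]],[20,[-100,0,0],[0,0,0]]]'
python3 - <<'E'
from h import *
go([.5945,.110,.19],(0,1,0))
c=optics.read_camera("scene"); cv2.imwrite("pics/s6.png",cv2.resize(c["image"][90:240,220:420],None,fx=4,fy=4))
k=models.masks_of("scene","mallet_grip")
if k:
    P=cloud(c,k[0]["pixels"]); print(k[0]["confidence"],np.percentile(P[:,2],[1,5,50,99]))
E
```

```text
time_s: 6.15
tool_pos: [0.4583, -0.0384, 0.1834]
tool_rot: [-41.0, 90.0, 49.0]
force: [-0.0, -0.2, -3.1]
grip_width: 0.0289
t 6.15 pos [ 0.4583 -0.0384  0.1834] F [-0.  -0.2 -3.1] w 0.0289
shift [  -6.5 -136.3  148.4] turn [0. 0. 0.] 0.025184246601301252
0.75 [0.0009306  0.10583876 0.14162749 0.20180286]
```

View pics/s6.png

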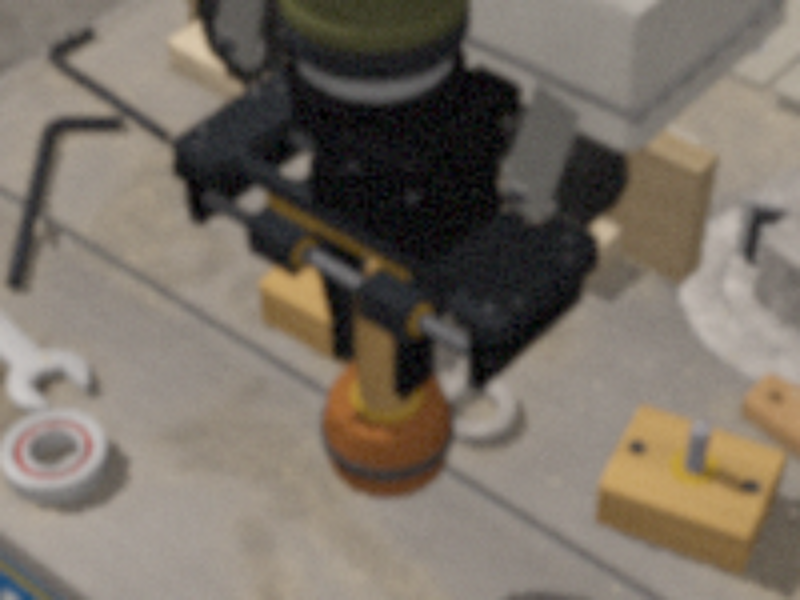

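Run:
```python
from h import *
c=optics.read_camera("top"); g=cloud(c,np.ones((400,640),bool)&(np.arange(640)[None]>150)&(np.arange(640)[None]<450))
t=np.load("top.npy",allow_pickle=True).item(); s=np.load("scene.npy",allow_pickle=True).item()
m=np.ones((400,640),bool); M=np.vstack([cloud(t,m),cloud(s,m)])
p=np.array(telemetry.get_obs()["tool_pos"])
for lo in np.arange(.06,.7,.04):
    a=g[(g[:,2]>lo)&(g[:,2]<lo+.04)&(abs(g[:,1]-p[1])<.15)&(g[:,0]>.2)&(g[:,0]<.62)]
    b=M[(M[:,2]>lo)&(M[:,2]<lo+.04)&(abs(M[:,1]-.11)<.16)&(M[:,0]>.62)&(M[:,0]<1)]
    print(round(lo,2),"arm fwd",len(a),np.round(np.percentile(a[:,0],99.5)-p[0],3) if len(a) else None, "y",np.round(np.percentile(a[:,1],[1,99])-p[1],3) if len(a) else None,"machine xmin",len(b),np.round(np.percentile(b[:,0],1),3) if len(b) else None)
```

```text
0.06 arm fwd 158 0.156 y [-0.108  0.15 ] machine xmin 2202 0.689
0.1 arm fwd 0 None y None machine xmin 3221 0.693
0.14 arm fwd 0 None y None machine xmin 3444 0.691
0.18 arm fwd 0 None y None machine xmin 4441 0.694
0.22 arm fwd 41 0.03 y [0.053 0.065] machine xmin 9974 0.707
0.26 arm fwd 857 0.036 y [0.058 0.093] machine xmin 2145 0.709
0.3 arm fwd 0 None y None machine xmin 2422 0.707
0.34 arm fwd 0 None y None machine xmin 2827 0.707
0.38 arm fwd 0 None y None machine xmin 2383 0.714
0.42 arm fwd 0 None y None machine xmin 2615 0.723
0.46 arm fwd 0 None y None machine xmin 0 None
0.5 arm fwd 17 0.042 y [-0.027  0.024] machine xmin 0 None
0.54 arm fwd 5035 0.04 y [-0.045  0.045] machine xmin 0 None
0.58 arm fwd 13702 -0.002 y [-0.042  0.039] machine xmin 0 None
0.62 arm fwd 3503 -0.111 y [-0.032  0.026] machine xmin 0 None
0.66 arm fwd 0 None y None machine xmin 0 None
```

```bash
python3 -m pendant '[[20,[-2,-17,18],[0,0,0]],[20,[-4,-34,37],[0,0,0]],[20,[-6,-51,55],[0,0,0]],[20,[-6,-68,74],[0,0,0]],[20,[-6,-85,92],[0,0,0]],[20,[-6,-102,111],[0,0,0]],[20,[-6,-119,130],[0,0,0]],[20,[-6,-136,148],[0,0,0]],[20,[-6,-136,148],[0,0,0]],[20,[-6,-136,148],[0,0,0]]]'
python3 - <<'E'
from h import *
go([.5945,.110,.1634],(0,1,0))
for n in ("scene","top"):
    c=optics.read_camera(n); cv2.imwrite(f"pics/{n}7.png",cv2.resize(c["image"][80:230,200:400],None,fx=4,fy=4))
go([.5945,.110,.1634],(0,1,0))
E
```

```text
time_s: 7.13
tool_pos: [0.5939, 0.111, 0.1873]
tool_rot: [120.1, 89.8, -149.8]
force: [-0.6, -0.7, -3.0]
grip_width: 0.029
t 7.1333 pos [0.5939 0.111  0.1873] F [-0.6 -0.7 -3. ] w 0.029
shift [23.9 -0.7 -1. ] turn [ 0.003 -0.002 -0.003] 0.268612875922382
t 7.2333 pos [0.5935 0.1086 0.1881] F [-0.8 -0.6 -3.3] w 0.0289
shift [24.7 -1.1  1.4] turn [-0.    -0.002 -0.003] 0.1826827988547404
```

View pics/scene7.png

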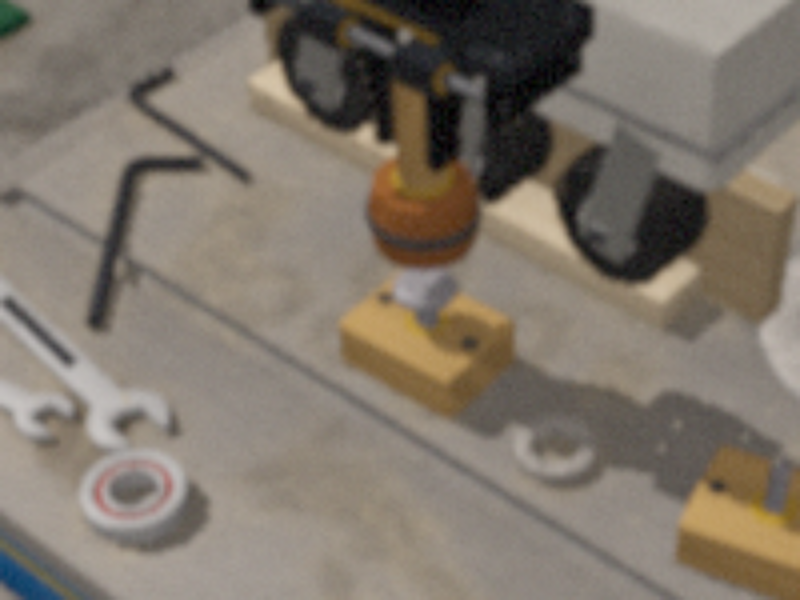

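```bash
python3 -m pendant '[[20,[12,-1,1],[0,0,0]],[20,[22,-1,1],[0,0,0]],[20,[30,-1,1],[0,0,0]],[20,[34,-1,1],[0,0,0]],[20,[38,-1,1],[0,0,0]],[20,[42,-1,1],[0,0,0]],[20,[46,-1,1],[0,0,0]],[20,[50,-1,1],[0,0,0]],[20,[54,-1,1],[0,0,0]]]'
python3 - <<'E'
from h import *
go([.5945,.110,.1274],(0,1,0))
c=optics.read_camera("scene"); cv2.imwrite(f"pics/s8.png",cv2.resize(c["image"][80:230,200:400],None,fx=4,fy=4))
go([.5945,.110,.1274],(0,1,0))
E
```

```text
time_s: 7.98
tool_pos: [0.5947, 0.1102, 0.1371]
tool_rot: [77.2, 89.9, 167.2]
force: [-5.8, -0.8, 8.0]
grip_width: 0.0292
t 7.9833 pos [0.5947 0.1102 0.1371] F [-5.8 -0.8  8. ] w 0.0292
shift [ 9.7  0.2 -0.2] turn [-0.     0.    -0.002] 0.09321321948493977
t 8.0333 pos [0.5946 0.1102 0.1362] F [-4.6 -1.8  4.8] w 0.0292
shift [ 8.8  0.  -0.2] turn [-0.     0.    -0.002] 0.10599199795138256
```

View pics/s8.png

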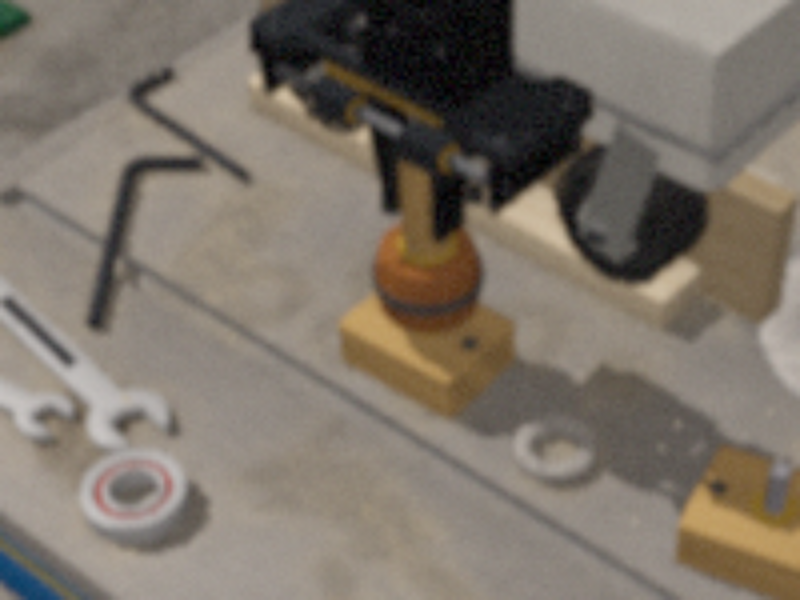

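```bash
python3 -m pendant '[[20,[2,0,0],[0,0,0]],[20,[4,0,0],[0,0,0]],[20,[6,0,0],[0,0,0]],[20,[7,0,0],[0,0,0]],[20,[8,0,0],[0,0,0]],[20,[8,0,0],[0,0,0]]]'
python3 - <<'E'
from h import *
go([.5945,.110,.1274],(0,1,0))
E
```

```text
time_s: 8.53
tool_pos: [0.5946, 0.1102, 0.1289]
tool_rot: [80.6, 89.9, 170.6]
force: [-4.8, -1.8, 6.0]
grip_width: 0.029
t 8.5333 pos [0.5946 0.1102 0.1289] F [-4.8 -1.8  6. ] w 0.029
shift [ 1.5  0.1 -0.2] turn [-0.     0.    -0.002] 0.09694959821382475
```

```bash
python3 -m pendant '[[20,[1,0,0],[0,0,0]],[20,[2,0,0],[0,0,0]],[20,[2,0,0],[0,0,0]]]'; python3 -m pendant '[[20,[1,0,0],[0,0,0]],[20,[1,0,0],[0,0,0]]]'
```

```text
time_s: 8.78
tool_pos: [0.5947, 0.1102, 0.1273]
tool_rot: [75.0, 89.9, 165.0]
force: [-5.6, -1.5, 8.4]
grip_width: 0.0292
time_s: 8.95
tool_pos: [0.5948, 0.1101, 0.1272]
tool_rot: [62.0, 89.9, 152.0]
force: [-7.3, -1.5, 12.8]
grip_width: 0.0289
```

```bash
python3 -m pendant '[[20,[1,0,0],[0,0,0]],[20,[2,0,0],[0,0,0]],[20,[2,0,0],[0,0,0]]]'; python3 -m pendant '[[20,[1,0,0],[0,0,0]],[20,[2,0,0],[0,0,0]],[20,[2,0,0],[0,0,0]]]'
```

```text
time_s: 9.2
tool_pos: [0.5951, 0.1101, 0.1271]
tool_rot: [32.3, 89.9, 122.3]
force: [-11.3, -2.3, 21.8]
grip_width: 0.0294
time_s: 9.45
tool_pos: [0.5956, 0.1102, 0.127]
tool_rot: [-4.8, 89.9, 85.2]
force: [-12.8, -2.2, 31.6]
grip_width: 0.0295
```

```bash
python3 -m pendant '[[20,[-4,0,0],[0,0,0]],[20,[-8,0,0],[0,0,0]],[20,[-20,0,0],[0,0,0]],[20,[-40,0,0],[0,0,0]],[20,[-60,0,0],[0,0,0]],[20,[-70,0,0],[0,0,0]],[20,[-70,0,0],[0,0,0]]]'
python3 - <<'E'
from h import *
go([.459,-.038,.19],(0,1,0))
c=optics.read_camera("scene"); cv2.imwrite(f"pics/s9.png",cv2.resize(c["image"][80:230,200:400],None,fx=4,fy=4))
for l in ("capped_stop","capped_pin_top","mallet_grip"):
    k=models.masks_of("scene",l)
    if k: 
        P=cloud(c,k[0]["pixels"]); print(l,k[0]["confidence"],np.round(np.percentile(P[:,2],[1,5,50,90,99]),4))
E
```

```text
time_s: 10.03
tool_pos: [0.5972, 0.1109, 0.1934]
tool_rot: [-73.2, 89.7, 16.8]
force: [0.2, 0.3, -2.6]
grip_width: 0.0293
t 10.0333 pos [0.5972 0.1109 0.1934] F [ 0.2  0.3 -2.6] w 0.0293
shift [   2.5  138.2 -148.9] turn [0.    0.002 0.005] 0.2986716253957539
capped_stop 0.84 [0.0009 0.0054 0.0343 0.0413 0.0448]
capped_pin_top 0.54 [0.0345 0.0366 0.0423 0.0445 0.046 ]
mallet_grip 0.77 [0.0012 0.1133 0.1505 0.1924 0.2189]
```

View pics/s9.png

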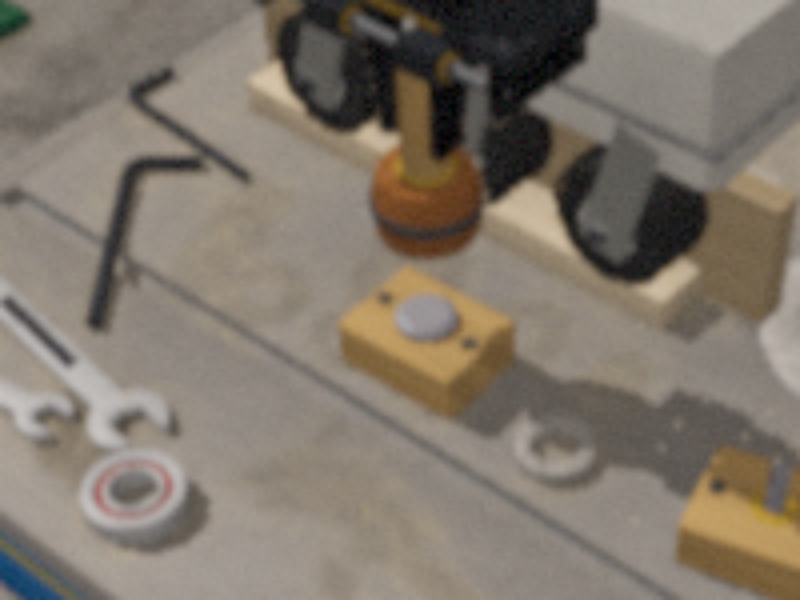

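```bash
python3 -m pendant '[[20,[0,17,-18],[0,0,0]],[20,[0,34,-37],[0,0,0]],[20,[0,51,-55],[0,0,0]],[20,[0,68,-74],[0,0,0]],[20,[0,85,-92],[0,0,0]],[20,[0,102,-111],[0,0,0]],[20,[0,119,-130],[0,0,0]],[20,[0,136,-148],[0,0,0]],[20,[0,136,-148],[0,0,0]],[20,[0,136,-148],[0,0,0]]]'
python3 - <<'E'
from h import *
go([.459,-.038,.0834],(0,1,0))
c=optics.read_camera("scene"); cv2.imwrite(f"pics/s10.png",cv2.resize(c["image"][90:240,220:420],None,fx=4,fy=4))
go([.459,-.038,.0834],(0,1,0))
E
```

```text
time_s: 11.07
tool_pos: [0.4582, -0.0382, 0.1898]
tool_rot: [41.1, 89.9, 131.0]
force: [0.7, 0.8, -3.4]
grip_width: 0.029
t 11.0667 pos [ 0.4582 -0.0382  0.1898] F [ 0.7  0.8 -3.4] w 0.029
shift [ 1.064e+02 -9.000e-01  1.000e-01] turn [-0.002  0.001 -0.001] 0.14881877732035287
t 11.1167 pos [ 0.4591 -0.0372  0.19  ] F [-0.4 -1.1 -4. ] w 0.0293
shift [106.6   0.   -0.9] turn [-0.     0.001 -0.   ] 0.061368401853545286
```

View pics/s10.png

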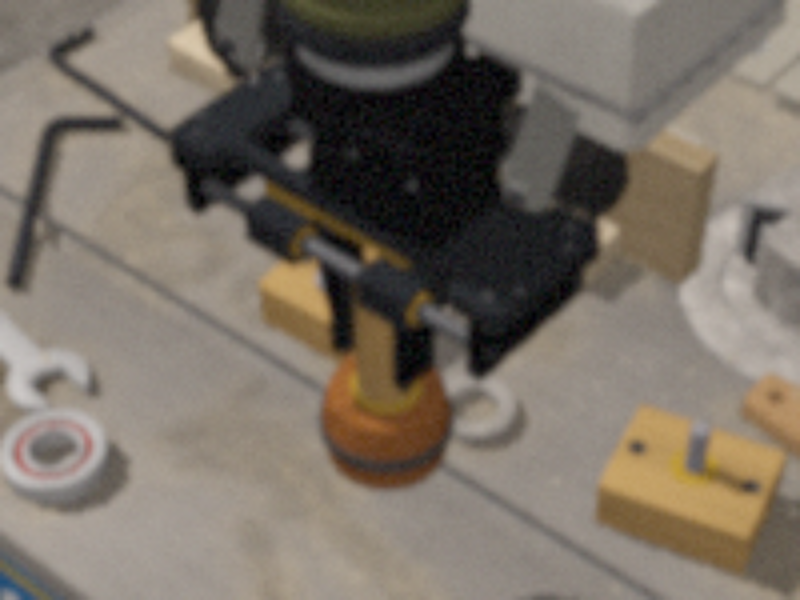

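Mallet is upright (head around column 316, row 195), like after the lift. Lower to just above the table, then feel for contact.

```bash
python3 -m pendant '[[20,[20,0,0],[0,0,0]],[20,[45,0,0],[0,0,0]],[20,[70,0,0],[0,0,0]],[20,[90,0,0],[0,0,0]],[20,[100,0,0],[0,0,0]],[20,[103,0,0],[0,0,0]],[20,[103,0,0],[0,0,0]],[20,[103,0,0],[0,0,0]]]'; python3 -m pendant '[[20,[1,0,0],[0,0,0]],[20,[2,0,0],[0,0,0]],[20,[2,0,0],[0,0,0]]]';  python3 -m pendant '[[20,[1,0,0],[0,0,0]],[20,[1,0,0],[0,0,0]]]'
```

```text
time_s: 11.78
tool_pos: [0.4604, -0.0371, 0.0884]
tool_rot: [-94.3, 89.9, -4.2]
force: [-0.6, -0.5, -3.6]
grip_width: 0.0293
time_s: 12.03
tool_pos: [0.46, -0.0373, 0.0862]
tool_rot: [-69.0, 89.9, 21.0]
force: [0.1, -0.0, -2.7]
grip_width: 0.029
time_s: 12.2
tool_pos: [0.4595, -0.0373, 0.0848]
tool_rot: [-53.2, 90.0, 36.9]
force: [0.2, -0.2, -3.7]
grip_width: 0.0292
```

```bash
python3 -m pendant '[[20,[1,0,0],[0,0,0]],[20,[1,0,0],[0,0,0]],[20,[1,0,0],[0,0,0]]]'; python3 -m pendant '[[20,[1,0,0],[0,0,0]],[20,[1,0,0],[0,0,0]]]'
```

```text
time_s: 12.45
tool_pos: [0.4593, -0.0374, 0.0835]
tool_rot: [54.8, 90.0, 144.8]
force: [-0.2, -0.6, -2.5]
grip_width: 0.0288
time_s: 12.62
tool_pos: [0.4596, -0.0374, 0.0834]
tool_rot: [20.9, 90.0, 111.0]
force: [-3.6, -0.8, 4.1]
grip_width: 0.0291
```

```bash
python3 -m pendant '[[20,[-1,0,0],[0,0,0]],[20,[-1,0,0],[0,0,0]],[33,[-1,0,0],[0,0,0]],[36,[-1,0,0],[0,0,0]],[45,[-1,0,0],[0,0,0]],[87,[-1,0,0],[0,0,0]],[87,[-1,0,0],[0,0,0]],[87,[-1,0,0],[0,0,0]],[87,[-1,0,0],[0,0,0]],[87,[-1,0,0],[0,0,0]]]'; python3 -m pendant '[[87,[0,0,0],[0,0,0]],[87,[0,0,0],[0,0,0]],[87,[0,0,0],[0,0,0]],[87,[0,0,0],[0,0,0]]]'
python3 - <<'E'
from h import *
go([.459,-.038,.24],(0,1,0))
c=optics.read_camera("scene"); cv2.imwrite(f"pics/s11.png",cv2.resize(c["image"][120:270,220:420],None,fx=4,fy=4))
E
```

```text
time_s: 13.45
tool_pos: [0.4595, -0.0374, 0.0836]
tool_rot: [-65.5, 90.0, 24.5]
force: [-0.8, 1.2, -0.6]
grip_width: 0.0683
time_s: 13.78
tool_pos: [0.4594, -0.0373, 0.0836]
tool_rot: [-49.7, 90.0, 40.3]
force: [-0.5, 0.8, -0.2]
grip_width: 0.0861
t 13.7833 pos [ 0.4594 -0.0373  0.0836] F [-0.5  0.8 -0.2] w 0.0861
shift [-156.4    0.4   -0.6] turn [0. 0. 0.] 0.015668267865147658
```

View pics/s11.png

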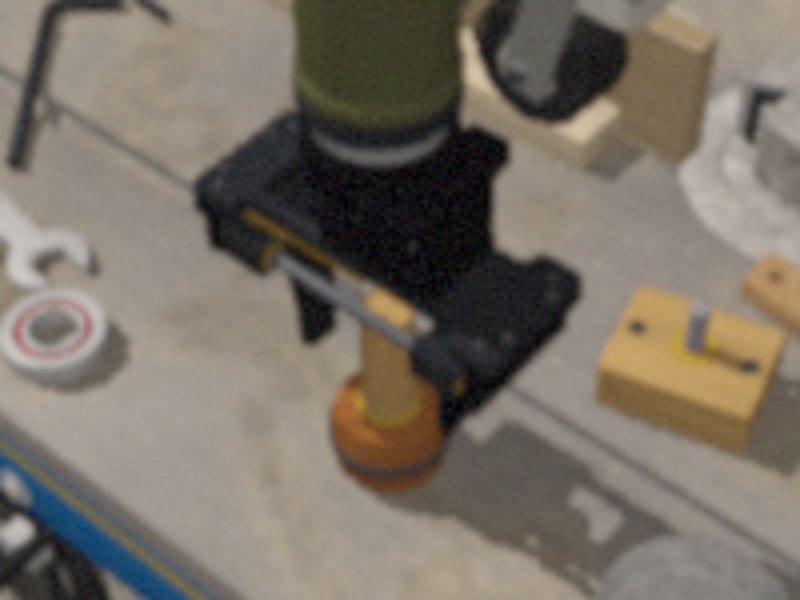

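Mallet stands free between the open fingers. Retreat straight up and check from both cameras.

```bash
python3 -m pendant '[[87,[-15,0,0],[0,0,0]],[87,[-35,0,0],[0,0,0]],[87,[-60,0,0],[0,0,0]],[87,[-90,0,0],[0,0,0]],[87,[-120,0,0],[0,0,0]],[87,[-150,0,0],[0,0,0]],[87,[-160,0,0],[0,0,0]],[87,[-160,0,0],[0,0,0]],[87,[-160,0,0],[0,0,0]]]'; python3 -m pendant '[[87,[0,0,25],[0,0,0]],[87,[0,0,55],[0,0,0]],[87,[0,0,90],[0,0,0]],[87,[0,0,125],[0,0,0]],[87,[0,0,160],[0,0,0]],[87,[0,0,195],[0,0,0]],[87,[0,0,220],[0,0,0]],[87,[0,0,230],[0,0,0]],[87,[0,0,230],[0,0,0]],[87,[0,0,230],[0,0,0]]]'
python3 - <<'E'
from h import *
ims=[]
for n in ("scene","top"):
    c=optics.read_camera(n); ims.append(c["image"][110:260,240:440])
    for l in ("mallet_grip","capped_stop","slim_stop","capped_pin_top"):
        k=models.masks_of(n,l)
        for q in k[:1]:
            P=cloud(c,q["pixels"])
            print(n,l,round(q["confidence"],2),len(P),"zpct",np.round(np.percentile(P[:,2],[1,50,90,99]),4))
            if l[0]=="m":
                for lo,hi in ((.055,.08),(.08,.112),(.112,.13)):
                    s=P[(P[:,2]>lo)&(P[:,2]<hi)]; print("  ",np.round(s.mean(0),4))
cv2.imwrite("pics/b12.png",cv2.resize(np.hstack(ims),None,fx=2,fy=2))
E
```

```text
time_s: 14.58
tool_pos: [0.4593, -0.0373, 0.2431]
tool_rot: [-9.6, 90.0, 80.4]
force: [-0.4, -0.1, -1.0]
grip_width: 0.087
time_s: 15.42
tool_pos: [0.4589, 0.1912, 0.2419]
tool_rot: [139.3, 89.8, -130.7]
force: [-0.0, -0.1, -0.7]
grip_width: 0.0869
scene mallet_grip 0.77 1059 zpct [0.0004 0.0439 0.1177 0.1206]
   [ 0.4518 -0.045   0.067 ]
   [ 0.4519 -0.0452  0.0959]
   [ 0.4582 -0.0403  0.1183]
scene capped_stop 0.73 1087 zpct [-0.0006  0.0344  0.0412  0.0447]
scene slim_stop 0.96 1322 zpct [-0.0007  0.0344  0.0369  0.0653]
scene capped_pin_top 0.66 166 zpct [0.0341 0.0421 0.0445 0.0456]
top mallet_grip 0.98 771 zpct [-0.0013  0.0439  0.1199  0.1224]
   [ 0.4535 -0.0277  0.0624]
   [ 0.4481 -0.0333  0.0966]
   [ 0.4599 -0.0389  0.1196]
top capped_stop 0.64 1356 zpct [-0.0016  0.036   0.0429  0.0459]
top slim_stop 0.69 1371 zpct [-0.0016  0.0358  0.0382  0.0686]
top capped_pin_top 0.7 234 zpct [0.0385 0.0433 0.0456 0.0472]
```

View pics/b12.png

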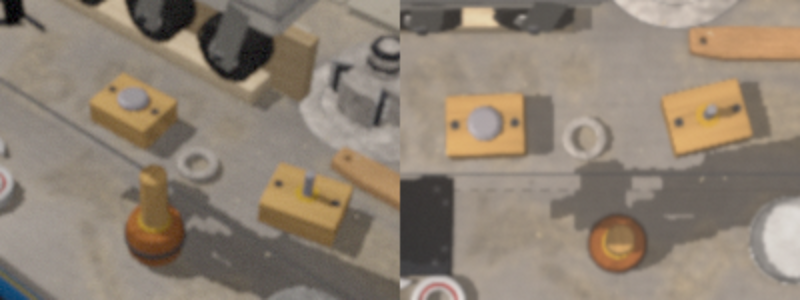

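```bash
python3 -c "
from cell import env; print(env.sign_off())"
```

```text
the job is handed in; nothing more can be done
None
```

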